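# Put the wrench sockets from the rail back into the organiser

## Robot

A 7-joint arm with a two-finger parallel gripper is mounted at the origin on the work surface. World frame = base frame: x ahead of the robot, y to its left, z up, the work surface at z = 0. Lengths are in m, angles in rad, forces in N, time in s.
With the tool pointing down it reaches from about 0.4 to 0.925 m from the base axis. Payload 5.6 kg.
Tool frame: the origin (TCP) lies at the very end of the fingers, on their centre line; the grasp point (between the pads) lies 19 mm behind it; z points along the fingers, y is the line along which they close (so a half turn about z gives the same grasp; the last joint's range is limited). The gripper opens to 85 mm and grips with 20 to 120 N. Pads are 22 mm wide; open, the fingers measure 114 mm over their backs; the gripper's body (76 mm by 85 mm) begins 54 mm behind the grasp point. The pads swing forward as they close: fully open they stand 13 mm farther back than shut.
Start: joints at [-1.299, 0.468, -0.012, 1.603, 0.006, 1.071, -0.056], TCP at [0.201, 0.618, 0.231] pointing down, gripper open.
Joint ranges: [-2.53, 2.53], [-0.31, 2.02], [-1.57, 1.55], [0.28, 2.44], [-1.29, 4.43], [0.15, 1.84], [-2.92, 2.92]. Speed limits (rad/s): [2.57, 2.57, 3.14, 3.14, 3.14, 3.14, 3.14].

## Interface

Orientations are given as a unit quaternion [w, x, y, z].
In Python, from workcell import ctrl, optics, job gives the robot as it stands.
- The arm moves only by the shell command python3 -m jog 'ROWS' [OPENING] [FORCE]. ROWS is a JSON list of rows, 1 to 5 of them, each written [[dx, dy, dz], [rx, ry, rz]]: dx, dy, dz in normalised numbers (1 is 400 mm), then a rotation vector rx, ry, rz in fractions of the full range, 1 being 2 pi rad; each row is the pose to reach, as a shift and turn from the pose commanded when the command began, along the tool's axes at that moment; what a row does not reach only later rows make up. A row lasts 1/12 s, in which the tool goes at most 0.0417 m and 0.125 rad, less where a joint would pass 70% of its speed; a pose out of reach is approached as far as the arm can. OPENING is the finger opening in m, set as the command begins (- or left out keeps the last). The fingers move at their own pace and stop on an object; FORCE is the grip in N (left out, the last holds). Time passes only in rows, so rows that do not move let the fingers close. It prints the time, the measured TCP pose, the force, the opening and the grip force at its end. A shift or turn number past 1, either way, is cut back to 1. Input that does not fit is refused with a message, and nothing moves.
- ctrl.get_obs(): the state, without advancing time (a new reading comes with each control period).
- optics.read_camera(name): name is "scene" or "top" or "wrist"; returns a dict with "image" (400x640x3 uint8, blue, green, red), "depth" (400x640 float32, m along the optical axis (not along the pixel's ray), 0 where there is no reading), "K" (3x3 intrinsics, pixels), "xyz" and "rotation" of the camera in the world. Camera axes: x right, y up, looking along -z (the intrinsics and any distortion apply to the point x, -y, -z); pixel columns grow to the right and rows downward; lengths in m; the calibration is good to about 2 mm. The wrist camera is an equidistant fisheye: a pixel r from the principal point sees the ray r / f radians off the axis. A picture is of the moment at which its call begins.
- job.hand_in(): hands the job in; it is judged then, once.
The state is a dict: "clock": time; "joints": joint angles; "dq": joint speeds; "effort": joint torques, N m; "ee_pos": TCP position; "orientation": TCP orientation; "ft_force": force on the tool from outside, world axes, zero at the start; "wrist_torque": the same for the moment, N m; "finger_gap": finger opening in m; "gripper_force": force on a finger pad.
Only numpy, scipy, OpenCV 4.12 (cv2) and the standard library are available. Lean on these libraries where they do the work, as an engineer would, in place of code of your own. Each camera call takes 0.05 s, during which the arm holds its last target. There are 200 camera calls.

## Task

Move the four wrench sockets off the steel socket rail into the organiser, each into the grey holder whose round well is bored for its size (smallest socket in the smallest well, and so on up to the largest). Set each one down gently, without dropping it, so that it stands upright with its hexagonal opening still upward, right down on the floor of its well. Leave the ratchet and the spray can where they are.

Things in the scene. Friction and masses are not known exactly. Their poses are not given: they have to be found in the camera images.
- socket1: The smallest of 4 chrome wrench sockets: upright cylinder, 24 mm in diameter, 38 mm long, hex opening on top. Starts on a fixed rail 40 mm wide, its drive hole loosely over a square post that reaches 17 mm up inside; bottom 14 mm above the bench. Lift straight up first. Posts 68 mm apart. Origin: centre of its bottom; z up; at the start y runs along the row, so fingers fit at +x and -x.
- socket2: The second smallest of 4 chrome wrench sockets: upright cylinder, 32 mm in diameter, 42 mm long, hex opening on top. Starts on a fixed rail 40 mm wide, its drive hole loosely over a square post that reaches 17 mm up inside; bottom 14 mm above the bench. Lift straight up first. Posts 68 mm apart. Origin: centre of its bottom; z up; at the start y runs along the row, so fingers fit at +x and -x.
- socket3: The second largest of 4 chrome wrench sockets: upright cylinder, 41 mm in diameter, 49 mm long, hex opening on top. Starts on a fixed rail 40 mm wide, its drive hole loosely over a square post that reaches 17 mm up inside; bottom 14 mm above the bench. Lift straight up first. Posts 68 mm apart. Origin: centre of its bottom; z up; at the start y runs along the row, so fingers fit at +x and -x.
- socket4: The largest of 4 chrome wrench sockets: upright cylinder, 50 mm in diameter, 56 mm long, hex opening on top. Starts on a fixed rail 40 mm wide, its drive hole loosely over a square post that reaches 17 mm up inside; bottom 14 mm above the bench. Lift straight up first. Posts 68 mm apart. Origin: centre of its bottom; z up; at the start y runs along the row, so fingers fit at +x and -x.
- holder1: Grey holder block, 72 x 72 x 20 mm, with a central round well for the smallest socket: 30 mm diameter (38 mm at the countersunk top), 14 mm deep. The 4 blocks are fixed in a shuffled row, 74 mm apart on a black base 80 x 304 mm. Origin: centre of its underside, 4 mm above the bench; z up; well floor at z 6 mm, top face at 20 mm; y runs along the row, so fingers fit at +x and -x.
- holder2: Grey holder block, 72 x 72 x 20 mm, with a central round well for the second smallest socket: 38 mm diameter (46 mm at the countersunk top), 14 mm deep. The 4 blocks are fixed in a shuffled row, 74 mm apart on a black base 80 x 304 mm. Origin: centre of its underside, 4 mm above the bench; z up; well floor at z 6 mm, top face at 20 mm; y runs along the row, so fingers fit at +x and -x.
- holder3: Grey holder block, 72 x 72 x 20 mm, with a central round well for the second largest socket: 47 mm diameter (55 mm at the countersunk top), 14 mm deep. The 4 blocks are fixed in a shuffled row, 74 mm apart on a black base 80 x 304 mm. Origin: centre of its underside, 4 mm above the bench; z up; well floor at z 6 mm, top face at 20 mm; y runs along the row, so fingers fit at +x and -x.
- holder4: Grey holder block, 72 x 72 x 20 mm, with a central round well for the largest socket: 56 mm diameter (64 mm at the countersunk top), 14 mm deep. The 4 blocks are fixed in a shuffled row, 74 mm apart on a black base 80 x 304 mm. Origin: centre of its underside, 4 mm above the bench; z up; well floor at z 6 mm, top face at 20 mm; y runs along the row, so fingers fit at +x and -x.
- ratchet: A bystander, not to be moved: a 258 mm long ratchet handle (black grip, chrome head 35 mm across) lying on the bench beside the racks, to the left or the right, 32 mm high. Origin: on the bench under its middle; x along it towards the head.
- spray_can: A bystander, not to be moved: an upright blue spray can of oil, 54 mm in diameter, 158 mm tall with its red nozzle, on the other side of the racks. Origin: centre of its bottom.

How it is judged:
At the end, for the whole second after the job is handed in: Each socket stands in its own holder: centre within 8 mm of the holder's centre, bottom on the well's floor (within 3.5 mm), upright within 0.12 rad with the hexagonal end up, at rest and released; ratchet and spray can within 25 mm of where they were (horizontal distance between socket1 and holder1 below 0.008 m and z of socket1 in the frame of holder1 between 0.003 and 0.0095 m and angle between each of socket1, socket2, socket3, socket4's own z axis and vertical below 0.12 rad and linear speed of each of socket1, socket2, socket3, socket4 below 0.02 m/s and angular speed of each of socket1, socket2, socket3, socket4 below 0.2 rad/s and horizontal distance between socket2 and holder2 below 0.008 m and z of socket2 in the frame of holder2 between 0.003 and 0.0095 m and horizontal distance between socket3 and holder3 below 0.008 m and z of socket3 in the frame of holder3 between 0.003 and 0.0095 m and horizontal distance between socket4 and holder4 below 0.008 m and z of socket4 in the frame of holder4 between 0.003 and 0.0095 m and distance of each of ratchet, spray_can from where it was at the start of the episode below 0.025 m); the robot touches nothing.
It fails at once if the ratchet or the spray can is pushed more than 25 mm or knocked over (distance of any of ratchet, spray_can from where it was at the start of the episode above 0.025 m or angle between any of ratchet, spray_can's own z axis and vertical above 0.5 rad).
It fails at once if a socket is dropped (falls free of the fingers faster than 0.8 m/s, about 35 mm of fall) ((linear speed of socket1 above 0.8 m/s and contact force between socket1 and the fingers below 0.05 N) or (linear speed of socket2 above 0.8 m/s and contact force between socket2 and the fingers below 0.05 N) or (linear speed of socket3 above 0.8 m/s and contact force between socket3 and the fingers below 0.05 N) or (linear speed of socket4 above 0.8 m/s and contact force between socket4 and the fingers below 0.05 N)).
It also fails if it takes over 93 s, if anything falls off the work surface, if the arm or the gripper's body presses on something with over 40 N, if the wrist force passes 120 N, or if a joint passes its speed limit or range.

## Working session

There is one attempt and no reset: what is moved stays moved. The work goes in short steps, Python scripts to look and compute and a shell command to move; the robot and the scene stay as the last step left them, time stands still between calls to the robot, and variables do not carry over. Pictures are saved under pics/ and viewed, at most 14 in all, crops included, and the job is handed in when it is done.

```bash
ls; mkdir -p pics; cat > look.py <<'E'
from workcell import ctrl, optics
import cv2, numpy as np
def snap(name,fn):
    c=optics.read_camera(name); cv2.imwrite(f'pics/{fn}.png',c['image']); np.savez(f'pics/{fn}.npz',**c); return c
E
python3 - <<'E'
from look import *
for n in ['scene','top']:
    c=snap(n,n+'0'); print(n,c['K'].tolist(),c['xyz'],c['rotation'], [k for k in c])
o=ctrl.get_obs(); print(o)
E
```

```text
pics
scene [[374.177183183468, 0.0, 321.56429671549296], [0.0, 374.177183183468, 204.999281626125], [0.0, 0.0, 1.0]] [1.04044339 0.36764889 0.56555626] [0.39984434 0.19596039 0.38079381 0.81038269] ['image', 'depth', 'K', 'xyz', 'rotation']
top [[453.22806537059057, 0.0, 317.95823895657196], [0.0, 453.22806537059057, 194.37628235241937], [0.0, 0.0, 1.0]] [0.47783886 0.01614945 1.29789613] [ 0.70934742  0.01932054 -0.02355039 -0.70420049] ['image', 'depth', 'K', 'xyz', 'rotation']
{'clock': 0.1, 'joints': array([-1.29900797,  0.46827554, -0.01159265,  1.60353327,  0.00605385,
        1.07138364, -0.05629835]), 'dq': array([ 0.00133295, -0.00157322, -0.00160782, -0.00235095,  0.00144513,
        0.00115   , -0.00271919]), 'effort': array([ 6.95253493e-04, -5.33516908e+01,  2.12911516e-02, -2.51964819e+01,
        1.14592045e-02,  4.31830456e-03, -1.59343045e-05]), 'ee_pos': array([0.201179  , 0.61756291, 0.23044168]), 'orientation': array([-4.03639703e-05,  1.56767826e-01,  9.87635173e-01, -7.82541433e-04]), 'ft_force': array([ 0.42852519, -0.78373429, -0.67564312]), 'wrist_torque': array([0.00605806, 0.03781255, 0.02763708]), 'gripper_force': 0.0, 'finger_gap': 0.08522566953946212}
```

View pics/scene0.png

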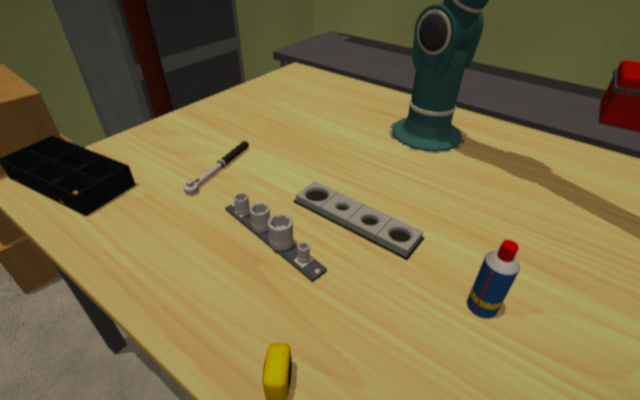

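View pics/top0.png

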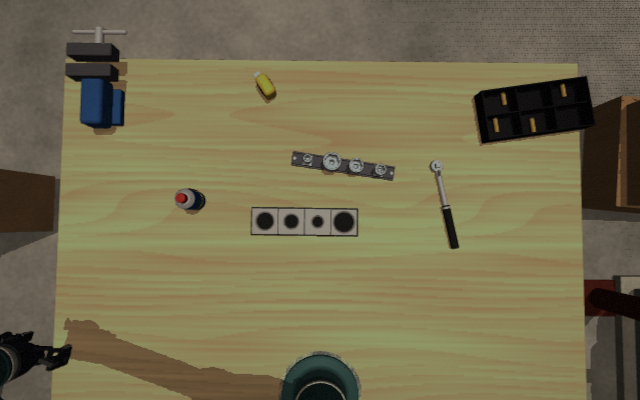

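Top view: the rail runs from about (307,159) to (380,171), with the socket order from +y being 1, 4, 3, 2. The holders are at (264,221), (291,221), (317,221) and (343,221), probably 3, 2, 1, 4. The ratchet is to the right at about (445,205) and the can to the left at (190,200).

```bash
cat >> look.py <<'E'
from scipy.spatial.transform import Rotation as Ro
def Rm(c):
    q=c['rotation']; return Ro.from_quat([q[1],q[2],q[3],q[0]]).as_matrix()
def cloud(c):
    K=c['K'];d=c['depth'];v,u=np.mgrid[:d.shape[0],:d.shape[1]]
    p=np.dstack([(u-K[0,2])/K[0,0]*d,-(v-K[1,2])/K[1,1]*d,-d])
    return p@Rm(c).T+c['xyz']
def ray(c,u,v,fish=False):
    K=c['K'];x,y=(u-K[0,2])/K[0,0],(v-K[1,2])/K[1,1]
    if fish:
        r=np.hypot(x,y);s=np.sin(r)/r if r>1e-9 else 1;d=np.array([x*s,-y*s,-np.cos(r)])
    else: d=np.array([x,-y,-1.])
    return Rm(c)@d
def proj(c,P,fish=False):
    p=Rm(c).T@(np.asarray(P)-c['xyz']);x,y,z=p[0],-p[1],-p[2]
    if fish:
        r=np.hypot(x,y);t=np.arctan2(r,z);x,y=x/r*t,y/r*t
    else:x,y=x/z,y/z
    return np.array([c['K'][0,0]*x+c['K'][0,2],c['K'][1,1]*y+c['K'][1,2]])
E
python3 - <<'E'
from look import *
for n,pts in [('top',[(307,159),(332,161),(356,166),(380,171)]),('scene',[(303,253),(281,232),(260,217),(241,205)])]:
    c=dict(np.load(f'pics/{n}0.npz'));P=cloud(c)
    m=(P[...,0]>.5)&(P[...,0]<.75)&(abs(P[...,1])<.25)&(c['depth']>0)
    bench=P[m&(P[...,2]<.012)][:,2]; print(n,'bench z',np.median(bench))
    for u,v in pts:
        q=P[v-12:v+13,u-11:u+12].reshape(-1,3); t=q[:,2].max(); s=q[(q[:,2]>.045)]
        print((u,v),'ztop',np.sort(q[:,2])[-5:].round(4),len(s),s.mean(0).round(4) if len(s) else 0, ((s.max(0)+s.min(0))/2).round(4),np.ptp(s,0).round(4))
    h=(P[...,2]>.015)&(P[...,2]<.032)&(P[...,0]>.38)&(P[...,0]<.54)&(abs(P[...,1])<.25)
    h2=P[h]; xy=h2[:,:2].astype(np.float32); print('holder',h2.mean(0), cv2.minAreaRect(xy))
    r=(P[...,2]>.008)&(P[...,0]>.54)&(P[...,0]<.7)&(abs(P[...,1])<.2); xy=P[r][:,:2].astype(np.float32); print('rail',cv2.minAreaRect(xy))
c=dict(np.load('pics/top0.npz'))
g=cv2.cvtColor(c['image'],cv2.COLOR_BGR2GRAY)[205:240,245:365]
n,l,s,ce=cv2.connectedComponentsWithStats((g<75).astype(np.uint8))
for i in range(1,n):
    if s[i,4]>20:
        u,v=ce[i]+[245,205];d=ray(c,u,v);k=(.024-c['xyz'][2])/d[2];print('well',u,v,s[i],(c['xyz']+k*d).round(4),'dia',2*np.sqrt(s[i,4]/np.pi)*k/c['K'][0,0])
w=snap('wrist','wrist0');print(w['K'],w['xyz'],w['rotation'])
E
```

```text
top bench z 0.0006156178020836345
(307, 159) ztop [0.055  0.0553 0.0561 0.057  1.2979] 37 [0.6491 0.0406 0.0852] [0.5719 0.0337 0.6725] [0.1881 0.0351 1.2508]
(332, 161) ztop [0.0748 0.0752 0.0763 1.2979 1.2979] 157 [ 0.6421 -0.0261  0.0815] [ 0.5735 -0.0172  0.6715] [0.1913 0.0667 1.2529]
(356, 166) ztop [0.0676 0.0677 0.0686 1.2979 1.2979] 97 [ 0.6316 -0.0906  0.0856] [ 0.5659 -0.0477  0.6715] [0.1762 0.1276 1.2528]
(380, 171) ztop [0.06   0.0602 1.2979 1.2979 1.2979] 65 [ 0.6175 -0.1518  0.1123] [ 0.5586 -0.0796  0.672 ] [0.1615 0.1916 1.2517]
holder [0.47925975 0.05372062 0.02381099] ((0.47912323474884033, 0.04992219805717468), (0.29236504435539246, 0.07213377952575684), 89.58454895019531)
rail ((0.6167657971382141, -0.00471767783164978), (0.3908333480358124, 0.12103588134050369), 88.10164642333984)
scene bench z 0.001582462423258657
(303, 253) ztop [0.0562 0.5656 0.5656 0.5656 0.5656] 107 [0.6712 0.0536 0.0698] [0.8421 0.1981 0.3053] [0.3967 0.3391 0.5205]
(281, 232) ztop [0.073  0.0733 0.5656 0.5656 0.5656] 388 [ 0.6549 -0.0162  0.0633] [0.833  0.1594 0.3053] [0.4149 0.4164 0.5
[... 776 characters left out ...]
0  20 327] [ 0.4792 -0.0633  0.024 ] dia 0.057269566921781555
well 264.5966386554622 220.64285714285714 [ 11   8  18  17 238] [0.4803 0.1579 0.024 ] dia 0.04881195926563609
well 290.7828947368421 220.9013157894737 [ 39  10  14  13 152] [0.4801 0.0845 0.024 ] dia 0.03902112686099786
well 317.17525773195877 221.24742268041237 [67 11 11 11 97] [0.4797 0.0105 0.024 ] dia 0.03118173813520498
well 308.1 233.78666666666666 [  6  14 107  18 150] [0.4444 0.0356 0.024 ] dia 0.03870618408369829
[[309.70691629   0.         315.28837058]
 [  0.         309.70691629 199.37408838]
 [  0.           0.           1.        ]] [0.13233472 0.63960678 0.37330191] [ 0.80074172 -0.1176642  -0.0843532   0.5812507 ]
```

Careful with the scale: shifts go in shares of 400 mm and turns go in shares of 2 pi rad. That gives: -0.155 m / 0.4 = -0.3875, -0.135 m / 0.4 = -0.3375.

```bash
cat >> look.py <<'E'
def go(x,y,z,yaw=None):
    """print tool-frame shift to world target; yaw = world angle of tool y (deg), tool straight down"""
    o=ctrl.get_obs();q=o['orientation'];R=Ro.from_quat([q[1],q[2],q[3],q[0]]).as_matrix()
    s=R.T@(np.array([x,y,z])-o['ee_pos']);print('t',o['clock'],'pos',o['ee_pos'].round(4),'yaw_y',np.degrees(np.arctan2(R[1,1],R[0,1])).round(2),'tilt',np.degrees(np.arccos(-R[2,2])).round(2))
    print('shift',s.round(4),'norm',np.linalg.norm(s).round(4))
    if yaw is not None:
        a=np.radians(yaw);Y=np.array([np.cos(a),np.sin(a),0]);Z=np.array([0,0,-1.]);T=np.c_[np.cross(Y,Z),Y,Z]
        print('rotvec',Ro.from_matrix(R.T@T).as_rotvec().round(4))
E
python3 -m jog '[[[-0.0775,-0.0675,0],[0,0,0]],[[-0.155,-0.135,0],[0,0,0]],[[-0.2325,-0.2025,0],[0,0,0]],[[-0.31,-0.27,0],[0,0,0]],[[-0.3875,-0.3375,0],[0,0,0]]]' 0.085
python3 -m jog '[[[-0.0775,-0.0675,0],[0,0,0]],[[-0.155,-0.135,0],[0,0,0]],[[-0.2325,-0.2025,0],[0,0,0]],[[-0.31,-0.27,0],[0,0,0]],[[-0.3875,-0.3375,0],[0,0,0]]]'
python3 -m jog '[[[-0.0775,-0.0675,0],[0,0,0]],[[-0.155,-0.135,0],[0,0,0]],[[-0.2325,-0.2025,0],[0,0,0]],[[-0.31,-0.27,0],[0,0,0]],[[-0.3875,-0.3375,0],[0,0,0]]]'
python3 -c "
from look import *
go(.56,-.05,.21,-10)"
```

```text
clock: 0.57
ee_pos: [0.3074, 0.4397, 0.231]
orientation: [-0.0, 0.157, 0.988, -0.0]
ft_force: [0.4, 0.6, -0.9]
finger_gap: 0.0851
gripper_force: 0.0
clock: 0.98
ee_pos: [0.4129, 0.2634, 0.2314]
orientation: [-0.0, 0.157, 0.988, 0.0]
ft_force: [0.7, 0.3, 0.3]
finger_gap: 0.0848
gripper_force: 0.0
clock: 1.4
ee_pos: [0.5185, 0.0871, 0.2314]
orientation: [0.0, 0.157, 0.988, 0.0]
ft_force: [0.1, 1.5, -0.0]
finger_gap: 0.0849
gripper_force: 0.0
t 1.4 pos [0.5185 0.0871 0.2314] yaw_y 71.97 tilt 0.01
shift [-0.0819 -0.1175  0.0214] norm 0.1448
rotvec [ 2.0000e-04 -1.0000e-04  1.4306e+00]
```

Converted, -0.117 m / 0.4 = -0.2925, -0.08 m / 0.4 = -0.2, 0.12 rad / 6.2832 = 0.0191.

```bash

python3 -m jog '[[[-0.05,-0.07,0.0125],[0,0,0.0191]],[[-0.1,-0.14,0.025],[0,0,0.0382]],[[-0.15,-0.21,0.0375],[0,0,0.0573]],[[-0.2,-0.28,0.05],[0,0,0.0764]],[[-0.205,-0.2925,0.0525],[0,0,0.0955]]]' | tail -1
python3 -m jog '[[[0,0,0],[0,0,0.0191]],[[0,0,0],[0,0,0.0382]],[[0,0,0],[0,0,0.0573]],[[0,0,0],[0,0,0.0764]],[[0,0,0],[0,0,0.0955]]]' | tail -1
python3 -m jog '[[[0,0,0],[0,0,0.0191]],[[0,0,0],[0,0,0.0366]],[[0,0,0],[0,0,0.0366]]]'
python3 - <<'E'
from look import *
go(.56,-.05,.21,-10)
w=snap('wrist','wrist1');print(w['xyz'],w['rotation'], ctrl.get_obs()['joints'].round(2),(w['depth']>0).mean())
E
```

```text
gripper_force: 0.0
gripper_force: 0.0
clock: 2.48
ee_pos: [0.5595, -0.0475, 0.21]
orientation: [-0.0, 0.767, 0.642, -0.0]
ft_force: [0.3, -1.3, 0.2]
finger_gap: 0.0848
gripper_force: 0.0
t 2.4833 pos [ 0.5595 -0.0475  0.21  ] yaw_y -10.11 tilt 0.04
shift [-0.0024  0.0009 -0.    ] norm 0.0025
rotvec [-0.0006  0.0004 -0.002 ]
[0.57253229 0.02332248 0.35284991] [ 0.98563126 -0.14395744  0.01248935 -0.08747171] [-0.48  0.38  0.63  1.88 -0.27  0.97  0.1 ] 0.99314453125
```

View pics/wrist1.png

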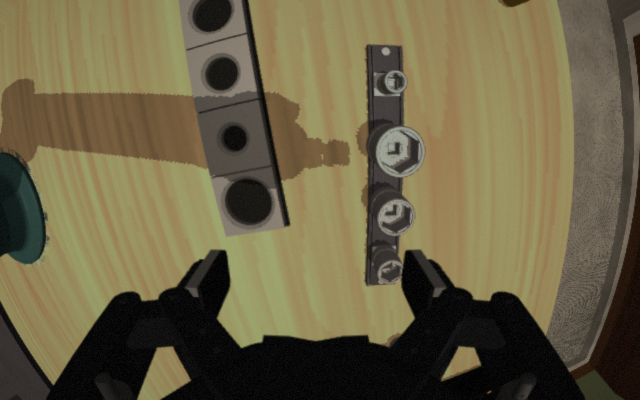

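```bash
cat >> look.py <<'E'
def fcloud(c):
    K=c['K'];d=c['depth'];v,u=np.mgrid[:d.shape[0],:d.shape[1]]
    x,y=(u-K[0,2])/K[0,0],(v-K[1,2])/K[1,1];r=np.hypot(x,y)+1e-9;t=np.tan(np.minimum(r,1.5))/r
    P=np.dstack([x*t*d,-y*t*d,-d])@Rm(c).T+c['xyz'];P[d<=0]=9;return P
def tops(P,guess):
    for k,(x,y,zt,D) in guess.items():
        m=(np.hypot(P[...,0]-x,P[...,1]-y)<D/2+.008)&(P[...,2]>zt-.006)&(P[...,2]<zt+.008)
        q=P[m]; (cx,cy),r=cv2.minEnclosingCircle(q[:,:2].astype(np.float32))
        print(k,len(q),'ztop',np.median(q[:,2]).round(4),'encl',round(cx,4),round(cy,4),'D',round(2*r,4),'mean',q.mean(0).round(4))
G={1:(.648,.042,.052,.024),4:(.641,-.026,.070,.050),3:(.631,-.092,.063,.041),2:(.617,-.158,.056,.032)}
H={3:(.480,.158,.024,.0),2:(.480,.0845,.024,0),1:(.480,.0105,.024,0),4:(.479,-.0633,.024,0)}
def at(c,u,v,z,fish=True):
    d=ray(c,u,v,fish);return (c['xyz']+d*(z-c['xyz'][2])/d[2])
def wells(c):
    g=cv2.cvtColor(c['image'],cv2.COLOR_BGR2GRAY)
    for k,(x,y,z,_) in H.items():
        u,v=proj(c,(x,y,z),True).round().astype(int); a=g[max(v-45,0):v+46,max(u-45,0):u+46]
        b=(a<38).astype(np.uint8);n,l,s,ce=cv2.connectedComponentsWithStats(b)
        i=l[min(v,45),min(u,45)]; cu,cv_=ce[i]+[max(u-45,0),max(v-45,0)]
        p=at(c,cu,cv_,.022);print('well',k,(cu.round(1),cv_.round(1)),s[i],p.round(4))
E
python3 - <<'E'
from look import *
c=dict(np.load('pics/wrist1.npz'));P=fcloud(c)
print('bench',[P[v,u].round(4) for u,v in [(320,100),(320,200),(450,150)]],'holder top',[P[v,u].round(4) for u,v in [(268,155),(225,105),(222,215)]])
tops(P,G);wells(c)
for k,(u,v) in {1:(397,82),4:(400,152),3:(396,216),2:(391,271)}.items(): print(k,at(c,u,v,G[k][2]).round(4), P[v,u].round(3))
# top camera rim check
t=dict(np.load('pics/top0.npz'));Q=cloud(t);Q[t['depth']<=0]=9;tops(Q,G)
for z in [0.02]:
  m=(abs(P[...,2]-.024)<.004)&(P[...,0]>.40)&(P[...,0]<.56)&(P[...,1]>-.14)
  print(cv2.minAreaRect(P[m][:,:2].astype(np.float32)))
E
```

```text
bench [array([0.5798, 0.033 , 0.0014]), array([ 0.5596, -0.0819,  0.0009]), array([ 0.7265, -0.0472,  0.0012])] holder top [array([ 0.5141, -0.0152,  0.0245]), array([0.4782, 0.0481, 0.0227]), array([ 0.4453, -0.073 ,  0.0237])]
1 299 ztop 0.0517 encl 0.6547 0.0395 D 0.0255 mean [0.654  0.0392 0.0513]
4 984 ztop 0.0697 encl 0.645 -0.0274 D 0.0514 mean [ 0.6443 -0.0275  0.0695]
3 584 ztop 0.0625 encl 0.6351 -0.0948 D 0.0426 mean [ 0.6347 -0.0942  0.062 ]
2 334 ztop 0.0552 encl 0.6249 -0.1616 D 0.0329 mean [ 0.6244 -0.1604  0.0548]
well 3 (np.float64(212.0), np.float64(14.0)) [ 29   0  37  31 939] [0.4812 0.1547 0.022 ]
well 2 (np.float64(221.9), np.float64(73.6)) [ 32  31  30  32 737] [0.4812 0.0831 0.022 ]
well 1 (np.float64(234.0), np.float64(137.9)) [ 34  33  25  25 490] [0.4805 0.0105 0.022 ]
well 4 (np.float64(248.6), np.float64(200.4)) [  25   22   44   44 1531] [ 0.4807 -0.0618  0.022 ]
1 [0.6562 0.0383 0.052 ] [0.662 0.039 0.033]
4 [ 0.6445 -0.028   0.07  ] [ 0.652 -0.033  0.042]
3 [ 0.6352 -0.0937  0.063 ] [ 0.64  -0.104  0.039]
2 [ 0.6259 -0.1613  0.056 ] [ 0.629 -0.172  0.039]
1 36 ztop 0.0516 encl 0.6543 0.0404 D 0.0244 mean [0.6539 0.0413 0.0515]
4 114 ztop 0.0694 encl 0.6447 -0.0262 D 0.0503 mean [ 0.645  -0.0265  0.0697]
3 76 ztop 0.0624 encl 0.6351 -0.0936 D 0.0419 mean [ 0.6351 -0.0929  0.0623]
2 54 ztop 0.0565 encl 0.6247 -0.1603 D 0.0317 mean [ 0.6244 -0.1603  0.056 ]
((0.4793773293495178, 0.04186428338289261), (0.2848502993583679, 0.07369718700647354), 89.71003723144531)
```

The wrist view and the top view agree within 1.5 mm: rim heights of 52, 70, 63 and 56 mm match the text, the row spacing is 68 mm and it is yawed about 8.5°. Wells from +y are 3, 2, 1, 4 at x≈0.480, y≈.158, .0845, .0105, -.063. I'll start with socket 4.

```bash
python3 -c "
from look import *
go(.645,-.0268,.10,-8.5)"
```

```text
t 2.5333 pos [ 0.5596 -0.0475  0.21  ] yaw_y -9.83 tilt 0.04
shift [0.035  0.0807 0.11  ] norm 0.1408
rotvec [-0.0005  0.0004 -0.0232]
```

Converted, 0.11 m / 0.4 = 0.275, 0.081 m / 0.4 = 0.2025, -0.023 rad / 6.2832 = -0.0037.

```bash
python3 -m jog '[[[0.0225,0.05,0.0675],[0,0,0]],[[0.045,0.1,0.135],[0,0,-0.0016]],[[0.0675,0.15,0.2025],[0,0,-0.0032]],[[0.0875,0.2025,0.275],[0,0,-0.0037]],[[0.0875,0.2025,0.275],[0,0,-0.0037]]]' | sed -n 2p;  python3 - <<'E'
from look import *
go(.645,-.0268,.036,-8.5)
c=snap('wrist','wrist2');P=fcloud(c);tops(P,G)
E
```

```text
ee_pos: [0.6447, -0.0251, 0.0922]
t 2.95 pos [ 0.6447 -0.0251  0.0922] yaw_y -8.28 tilt 0.55
shift [-0.0015  0.0011  0.0562] norm 0.0562
rotvec [-0.0093  0.0024  0.0038]
1 762 ztop 0.0518 encl 0.6547 0.0396 D 0.0246 mean [0.6547 0.0395 0.0516]
4 2589 ztop 0.0696 encl 0.6447 -0.0277 D 0.0512 mean [ 0.6451 -0.0261  0.0692]
3 1116 ztop 0.062 encl 0.6347 -0.0943 D 0.0427 mean [ 0.6357 -0.0908  0.0614]
2 0 ztop nan encl 0.0 0.0 D 0.0 mean [nan nan nan]
  return _methods._mean(a, axis=axis, dtype=dtype,
  ret = ret.dtype.type(ret / rcount)
look.py:40: RuntimeWarning: Mean of empty slice.
  print(k,len(q),'ztop',np.median(q[:,2]).round(4),'encl',round(cx,4),round(cy,4),'D',round(2*r,4),'mean',q.mean(0).round(4))
  ret = um.true_divide(
```

View pics/wrist2.png

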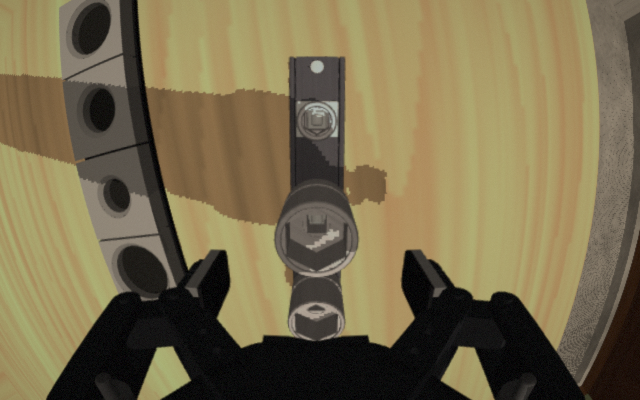

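Socket 4 at (316,235) is centred between the fingertips (225..405). Next I'll settle, then descend.

```bash
python3 -m jog '[[[0,0,0],[0,0,0]],[[0,0,0],[0,0,0]]]' | sed -n 2p;  python3 -c "
from look import *
go(.645,-.0268,.036,-8.5)"
```

```text
ee_pos: [0.6457, -0.0281, 0.1017]
t 3.1667 pos [ 0.6457 -0.0281  0.1017] yaw_y -8.65 tilt 0.09
shift [ 0.0012 -0.001   0.0657] norm 0.0657
rotvec [ 0.0016 -0.0002 -0.0026]
```

Converted, 0.064 m / 0.4 = 0.16, 0.044 m / 0.4 = 0.11.

```bash
python3 -m jog '[[[0.0025,-0.0025,0.055],[0,0,0]],[[0.0025,-0.0025,0.11],[0,0,0]],[[0.0025,-0.0025,0.16],[0,0,0]],[[0.0025,-0.0025,0.16],[0,0,0]],[[0.0025,-0.0025,0.16],[0,0,0]]]' | sed -n '2p;4p'; python3 -m jog '[[[0,0,0],[0,0,0]],[[0,0,0],[0,0,0]],[[0,0,0],[0,0,0]],[[0,0,0],[0,0,0]],[[0,0,0],[0,0,0]]]' 0.03 50; python3 -m jog '[[[0,0,0],[0,0,0]],[[0,0,0],[0,0,0]],[[0,0,0],[0,0,0]]]'
```

```text
ee_pos: [0.6447, -0.0264, 0.0378]
ft_force: [-0.8, -0.5, 1.4]
clock: 4.0
ee_pos: [0.6456, -0.026, 0.0383]
orientation: [0.0, 0.758, 0.652, 0.001]
ft_force: [-1.8, 0.4, 8.1]
finger_gap: 0.0482
gripper_force: 53.1
clock: 4.25
ee_pos: [0.6456, -0.026, 0.0383]
orientation: [0.0, 0.758, 0.652, 0.001]
ft_force: [-1.6, 0.8, 7.5]
finger_gap: 0.0482
gripper_force: 53.1
```

Converted, -0.06 m / 0.4 = -0.15, -0.052 m / 0.4 = -0.13.

```bash
python3 -m jog '[[[0,0,-0.02],[0,0,0]],[[0,0,-0.055],[0,0,0]],[[0,0,-0.095],[0,0,0]],[[0,0,-0.13],[0,0,0]],[[0,0,-0.15],[0,0,0]]]' ; python3 -m jog '[[[0,0,0],[0,0,0]],[[0,0,0],[0,0,0]]]' | tail -3;  python3 -c "
from look import *
go(.4803,-.0636,.098,-8.5)"
```

```text
clock: 4.67
ee_pos: [0.6457, -0.0263, 0.0988]
orientation: [0.001, 0.758, 0.652, 0.001]
ft_force: [0.4, -0.1, -4.4]
finger_gap: 0.0478
gripper_force: 52.8
ft_force: [-1.0, -0.1, -4.2]
finger_gap: 0.0481
gripper_force: 52.8
t 4.8333 pos [ 0.6449 -0.0259  0.0968] yaw_y -8.64 tilt 0.05
shift [-0.062  -0.1571 -0.0013] norm 0.1689
rotvec [ 0.0008 -0.0005 -0.0024]
```

Converted, -0.147 m / 0.4 = -0.3675, -0.124 m / 0.4 = -0.31.

```bash
python3 -m jog '[[[-0.0225,-0.0575,0],[0,0,0]],[[-0.055,-0.14,0],[0,0,0]],[[-0.09,-0.2275,0],[0,0,0]],[[-0.1225,-0.31,0],[0,0,0]],[[-0.145,-0.3675,0],[0,0,0]]]' |sed -n '2p;5p'; python3 -m jog '[[[-0.01,-0.025,0],[0,0,0]],[[-0.01,-0.025,0],[0,0,0]],[[-0.01,-0.025,0],[0,0,0]]]' | sed -n '2p;5p';  python3 - <<'E'
from look import *
go(.4803,-.0636,.034,-8.5)
c=snap('wrist','wrist3');wells(c);P=fcloud(c)
tops(P,{4:(.4803,-.0636,.128,.05)}); np.set_printoptions(suppress=True)
m=(P[...,2]>.10)&(P[...,2]<.14)&(np.hypot(P[...,0]-.48,P[...,1]+.063)<.026); print(P[m].min(0),P[m].max(0))
E
```

```text
ee_pos: [0.486, -0.0619, 0.0951]
finger_gap: 0.048
ee_pos: [0.4807, -0.0636, 0.0963]
finger_gap: 0.048
t 5.5 pos [ 0.4807 -0.0636  0.0963] yaw_y -8.66 tilt 0.05
shift [-0.     -0.0005  0.0623] norm 0.0623
rotvec [ 0.0008 -0.0002 -0.0029]
well 3 (np.float64(267.7), np.float64(165.0)) [    0     0    91   342 24611] [ 0.4525 -0.0259  0.022 ]
well 2 (np.float64(281.9), np.float64(14.8)) [  22    0   50   34 1394] [0.4796 0.0794 0.022 ]
well 1 (np.float64(296.7), np.float64(109.1)) [  25   27   40   39 1192] [0.4795 0.0098 0.022 ]
well 4 (np.float64(312.5), np.float64(215.0)) [   0    0   91   91 6577] [ 0.4784 -0.0682  0.022 ]
4 5788 ztop 0.1277 encl 0.4809 -0.0579 D 0.0641 mean [ 0.4812 -0.0617  0.1276]
[ 0.45515511 -0.0889789   0.10000468] [ 0.50592236 -0.03977132  0.13987904]
```

View pics/wrist3.png

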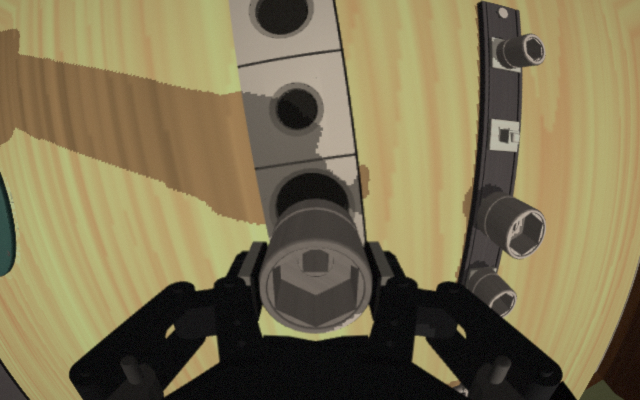

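Socket 4 hangs upright, its rim centred near (315,285) and its centre at about (.4805,-.0640), above well 4 at (312,200). Next I'll lower it.

Converted, 0.05 m / 0.4 = 0.125, 0.046 m / 0.4 = 0.115.

```bash
python3 -m jog '[[[0,0,0.03],[0,0,0]],[[0,0,0.065],[0,0,0]],[[0,0,0.095],[0,0,0]],[[0,0,0.115],[0,0,0]],[[0,0,0.125],[0,0,0]]]' |sed -n '2p;4p'; python3 -m jog '[[[0,0,0.0075],[0,0,0]],[[0,0,0.015],[0,0,0]],[[0,0,0.0225],[0,0,0]],[[0,0,0.0275],[0,0,0]],[[0,0,0.0275],[0,0,0]]]' | sed -n '2p;4p';  python3 -m jog '[[[0,0,0.0025],[0,0,0]],[[0,0,0.0025],[0,0,0]],[[0,0,0.0025],[0,0,0]]]' | sed -n '2p;4p'
```

```text
ee_pos: [0.4797, -0.0637, 0.0444]
ft_force: [-0.1, -0.3, -4.7]
ee_pos: [0.4803, -0.0638, 0.0352]
ft_force: [0.6, 0.4, -4.9]
ee_pos: [0.4803, -0.0638, 0.0345]
ft_force: [-0.2, -0.8, -4.8]
```

Converted, 0.0014 m / 0.4 = 0.0035, 0.0007 m / 0.4 = 0.0018.

```bash
python3 -m jog '[[[0,0,0.0018],[0,0,0]],[[0,0,0.0035],[0,0,0]],[[0,0,0.0035],[0,0,0]]]' | sed -n '2p;4p'; python3 -m jog '[[[0,0,0.0018],[0,0,0]],[[0,0,0.0035],[0,0,0]],[[0,0,0.0035],[0,0,0]]]' | sed -n '2p;4p'
```

```text
ee_pos: [0.4804, -0.0637, 0.0342]
ft_force: [-5.6, 0.6, 13.2]
ee_pos: [0.4804, -0.0637, 0.0341]
ft_force: [-10.0, 1.8, 30.4]
```

Converted, -0.0014 m / 0.4 = -0.0035.

```bash
python3 -m jog '[[[0,0,-0.0035],[0,0,0]],[[0,0,-0.0035],[0,0,0]]]' | sed -n '2p;4p'; python3 -m jog '[[[0,0,0],[0,0,0]],[[0,0,0],[0,0,0]],[[0,0,0],[0,0,0]],[[0,0,0],[0,0,0]]]' 0.075| sed -n '2p;4,5p'; python3 -m jog '[[[0,0,-0.025],[0,0,0]],[[0,0,-0.075],[0,0,0]],[[0,0,-0.125],[0,0,0]],[[0,0,-0.1625],[0,0,0]],[[0,0,-0.1625],[0,0,0]]]' 0.085 |sed -n '2p;4,5p';python3 -m jog '[[[0,0,0],[0,0,0]]]'| sed -n '2p'
python3 - <<'E'
from look import *
go(.635,-.0942,.10,-8.5)
c=snap('wrist','wrist4');P=fcloud(c);tops(P,{4:(.4803,-.0636,.066,.05),3:G[3],1:G[1]})
E
```

```text
ee_pos: [0.4805, -0.0637, 0.0342]
ft_force: [-4.9, 0.1, 13.9]
ee_pos: [0.4806, -0.0639, 0.0329]
ft_force: [0.2, 0.1, 0.4]
finger_gap: 0.0751
ee_pos: [0.4823, -0.0641, 0.1009]
ft_force: [0.1, 0.2, -0.5]
finger_gap: 0.0849
ee_pos: [0.4809, -0.0636, 0.0989]
t 8.1333 pos [ 0.4809 -0.0636  0.0989] yaw_y -8.64 tilt 0.14
shift [-0.0071  0.1569 -0.0007] norm 0.1571
rotvec [ 0.0023 -0.0007 -0.0024]
4 2374 ztop 0.0656 encl 0.4804 -0.0654 D 0.0509 mean [ 0.4807 -0.064   0.0652]
3 1028 ztop 0.0621 encl 0.6345 -0.0941 D 0.0424 mean [ 0.6327 -0.0937  0.0616]
1 542 ztop 0.0512 encl 0.6538 0.0394 D 0.0254 mean [0.6527 0.039  0.0507]
```

View pics/wrist4.png

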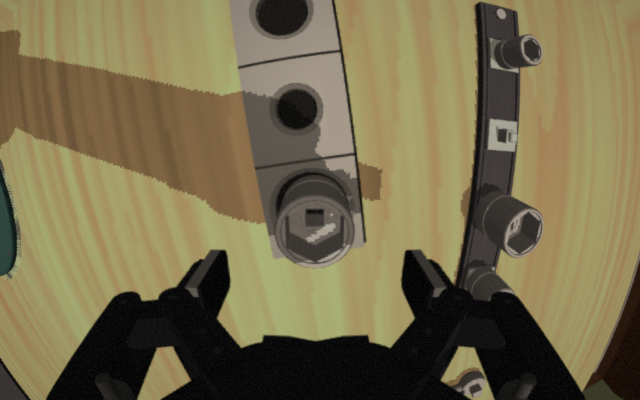

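Socket 4 stands in its well: its rim at (314,230) is at z .0656 (expected .066). Socket 3 is next.

Converted, 0.157 m / 0.4 = 0.3925, 0.15 m / 0.4 = 0.375.

```bash
python3 -m jog '[[[-0.005,0.0875,0],[0,0,0]],[[-0.01,0.1875,0],[0,0,0]],[[-0.015,0.2875,0],[0,0,0]],[[-0.0175,0.375,0],[0,0,0]],[[-0.0175,0.3925,0],[0,0,0]]]' |sed -n 2p; python3 -m jog '[[[0,0,0],[0,0,0]],[[0,0,0],[0,0,0]]]' |sed -n 2p
python3 -c "
from look import *
go(.6348,-.0943,.036,-8.5)"
```

```text
ee_pos: [0.6389, -0.0953, 0.0968]
ee_pos: [0.6326, -0.0945, 0.0963]
t 8.7667 pos [ 0.6326 -0.0945  0.0963] yaw_y -8.69 tilt 0.21
shift [0.0005 0.0024 0.0603] norm 0.0603
rotvec [-0.0036  0.0005 -0.0033]
```

Converted, 0.062 m / 0.4 = 0.155, 0.058 m / 0.4 = 0.145.

```bash
python3 -m jog '[[[0,0,0.05],[0,0,0]],[[0,0,0.105],[0,0,0]],[[0,0,0.145],[0,0,0]],[[0,0,0.155],[0,0,0]],[[0,0,0.155],[0,0,0]]]' | sed -n '2p;4p'; python3 -m jog '[[[0,0,0],[0,0,0]]]' |sed -n '2p;4p'; python3 -c "
from look import *
go(.6348,-.0943,.036,-8.5)"
```

```text
ee_pos: [0.6319, -0.0938, 0.0346]
ft_force: [0.6, -0.1, 0.1]
ee_pos: [0.6338, -0.0943, 0.0364]
ft_force: [0.8, -1.4, 0.6]
t 9.2667 pos [ 0.6338 -0.0943  0.0364] yaw_y -8.67 tilt 0.01
shift [0.0002 0.001  0.0004] norm 0.0011
rotvec [-0.0002 -0.0001 -0.003 ]
```

Converted, 0.001 m / 0.4 = 0.0025.

```bash
python3 -m jog '[[[0,0.0025,0],[0,0,0]],[[0,0.0025,0],[0,0,0]],[[0,0.0025,0],[0,0,0]],[[0,0.0025,0],[0,0,0]],[[0,0.0025,0],[0,0,0]]]' 0.02 50 | sed -n '2p;4,6p'; python3 -m jog '[[[0,0,0],[0,0,0]],[[0,0,0],[0,0,0]],[[0,0,0],[0,0,0]]]'| sed -n '2p;4,6p'
python3 -m jog '[[[0,0,-0.02],[0,0,0]],[[0,0,-0.055],[0,0,0]],[[0,0,-0.095],[0,0,0]],[[0,0,-0.13],[0,0,0]],[[0,0,-0.15],[0,0,0]]]' | tail -3; python3 -m jog '[[[0,0,-0.005],[0,0,0]],[[0,0,-0.005],[0,0,0]],[[0,0,-0.005],[0,0,0]]]' | tail -3;  python3 -c "
from look import *
go(.4803,.1584,.098,-8.5)"
```

```text
ee_pos: [0.6358, -0.0944, 0.0369]
ft_force: [-0.7, 0.5, 5.8]
finger_gap: 0.0394
gripper_force: 51.3
ee_pos: [0.6358, -0.0945, 0.0368]
ft_force: [-1.8, 0.8, 6.5]
finger_gap: 0.0391
gripper_force: 51.3
ft_force: [0.3, 0.7, -3.2]
finger_gap: 0.0388
gripper_force: 50.8
ft_force: [-0.5, -0.9, -2.9]
finger_gap: 0.0393
gripper_force: 50.8
t 10.6 pos [ 0.6349 -0.0941  0.0975] yaw_y -8.64 tilt 0.05
shift [ 0.2264 -0.1908 -0.0003] norm 0.2961
rotvec [-0.0008 -0.0002 -0.0025]
```

Converted, 0.126 m / 0.4 = 0.315, 0.064 m / 0.4 = 0.16.

```bash
python3 -m jog '[[[0.025,-0.02,0],[0,0,0]],[[0.085,-0.07,0],[0,0,0]],[[0.16,-0.135,0],[0,0,0]],[[0.2375,-0.2,0],[0,0,0]],[[0.315,-0.265,0],[0,0,0]]]' |sed -n '2p;5p'; python3 -m jog '[[[0.0775,-0.065,0],[0,0,0]],[[0.15,-0.125,0],[0,0,0]],[[0.205,-0.1725,0],[0,0,0]],[[0.24,-0.2025,0],[0,0,0]],[[0.25,-0.2125,0],[0,0,0]]]' | sed -n '2p;5p';  python3 -m jog '[[[0,0,0],[0,0,0]],[[0,0,0],[0,0,0]],[[0,0,0],[0,0,0]]]' | sed -n '2p;5p'; python3 - <<'E'
from look import *
go(.4803,.1584,.0328,-8.5)
c=snap('wrist','wrist5');P=fcloud(c)
m=(P[...,2]>.116)&(P[...,2]<.14)&(np.hypot(P[...,0]-.48,P[...,1]-.158)<.021); print(P[m].min(0),P[m].max(0))
# well 3 edge: holder row
m=(abs(P[...,2]-.024)<.004)&(P[...,0]>.40)&(P[...,0]<.56)
print(cv2.minAreaRect(P[m][:,:2].astype(np.float32)),P[m].min(0),P[m].max(0))
E
```

```text
ee_pos: [0.5471, 0.0478, 0.097]
finger_gap: 0.0391
ee_pos: [0.477, 0.1619, 0.097]
finger_gap: 0.0389
ee_pos: [0.4811, 0.1564, 0.0979]
finger_gap: 0.0393
t 11.6833 pos [0.4811 0.1564 0.0979] yaw_y -8.76 tilt 0.05
shift [ 0.0019 -0.0012  0.0651] norm 0.0651
rotvec [ 0.0007  0.0006 -0.0046]
[0.45943949 0.13704313 0.11601835] [0.50098931 0.17664842 0.1399714 ]
((0.4796244204044342, 0.1120133027434349), (0.16525979340076447, 0.07293292135000229), 89.7289047241211) [0.44287665 0.02945378 0.02000049] [0.51626834 0.19467553 0.02683983]
```

View pics/wrist5.png

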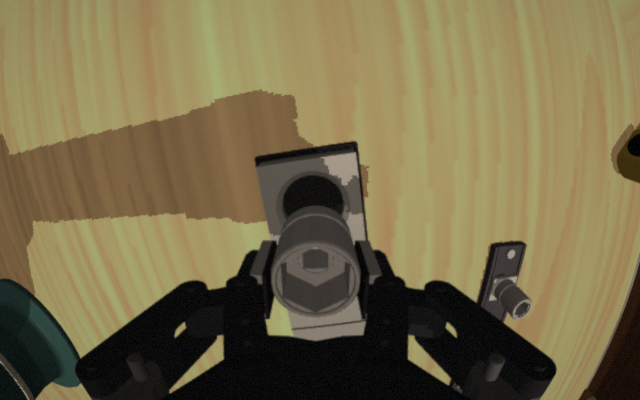

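Socket 3 hangs upright with its rim at about (315,277) and well 3 behind it at (313,197). The holder's end edge at y=.1947 puts the well centre at y≈.158, so I'll shift 2 mm while lowering.

Converted, 0.052 m / 0.4 = 0.13, -0.001 m / 0.4 = -0.0025.

```bash
python3 -m jog '[[[0.0038,-0.0025,0.03],[0,0,0]],[[0.0038,-0.0025,0.065],[0,0,0]],[[0.0038,-0.0025,0.095],[0,0,0]],[[0.0038,-0.0025,0.12],[0,0,0]],[[0.0038,-0.0025,0.13],[0,0,0]]]' |sed -n '2p;4p'; python3 -m jog '[[[0,0,0.0075],[0,0,0]],[[0,0,0.015],[0,0,0]],[[0,0,0.0225],[0,0,0]],[[0,0,0.0288],[0,0,0]],[[0,0,0.0288],[0,0,0]]]' | sed -n '2p;4p';  python3 -m jog '[[[0,0,0.0018],[0,0,0]],[[0,0,0.0035],[0,0,0]],[[0,0,0.0035],[0,0,0]]]' | sed -n '2p;4p'
```

```text
ee_pos: [0.4789, 0.1584, 0.0439]
ft_force: [-0.4, -0.4, -2.6]
ee_pos: [0.4797, 0.1594, 0.0342]
ft_force: [0.2, 0.0, -3.2]
ee_pos: [0.4798, 0.1594, 0.0331]
ft_force: [-0.4, -0.6, -2.3]
```

Converted, 0.001 m / 0.4 = 0.0025, 0.0005 m / 0.4 = 0.0013.

```bash
python3 -m jog '[[[0,0,0.0013],[0,0,0]],[[0,0,0.0025],[0,0,0]],[[0,0,0.0025],[0,0,0]]]' | sed -n '2p;4p'
```

```text
ee_pos: [0.4799, 0.1595, 0.0328]
ft_force: [-3.1, -0.8, 6.2]
```

Converted, -0.067 m / 0.4 = -0.1675, -0.065 m / 0.4 = -0.1625.

```bash
python3 -m jog '[[[0,0,0],[0,0,0]],[[0,0,0],[0,0,0]],[[0,0,0],[0,0,0]],[[0,0,0],[0,0,0]],[[0,0,0],[0,0,0]]]' 0.065| sed -n '2p;4,5p'; python3 -m jog '[[[0,0,-0.025],[0,0,0]],[[0,0,-0.075],[0,0,0]],[[0,0,-0.125],[0,0,0]],[[0,0,-0.1625],[0,0,0]],[[0,0,-0.1675],[0,0,0]]]' 0.085 |sed -n '2p;4,5p';python3 -m jog '[[[0,0,0],[0,0,0]],[[0,0,0],[0,0,0]]]'| sed -n '2p'
python3 - <<'E'
from look import *
go(.6249,-.161,.10,-8.5)
c=snap('wrist','wrist6');P=fcloud(c);tops(P,{3:(.4803,.159,.059,.041),1:G[1]})
E
```

```text
ee_pos: [0.4799, 0.1594, 0.032]
ft_force: [-0.2, 0.2, -0.4]
finger_gap: 0.0653
ee_pos: [0.4815, 0.1598, 0.1019]
ft_force: [0.2, 0.2, -0.0]
finger_gap: 0.0851
ee_pos: [0.4794, 0.1595, 0.0988]
t 14.0667 pos [0.4794 0.1595 0.0988] yaw_y -8.64 tilt 0.02
shift [-0.295   0.1919 -0.0012] norm 0.352
rotvec [-0.0003 -0.0001 -0.0024]
3 1509 ztop 0.0584 encl 0.4802 0.1587 D 0.0419 mean [0.4802 0.1597 0.058 ]
1 89 ztop 0.051 encl 0.6579 0.0437 D 0.0193 mean [0.6594 0.0465 0.0506]
```

```bash
python3 -m jog '[[[-0.0375,0.025,0],[0,0,0]],[[-0.105,0.0675,0],[0,0,0]],[[-0.19,0.1225,0],[0,0,0]],[[-0.275,0.1775,0],[0,0,0]],[[-0.36,0.2325,0],[0,0,0]]]' |sed -n '2p'; python3 -m jog '[[[-0.085,0.055,0],[0,0,0]],[[-0.17,0.11,0],[0,0,0]],[[-0.25,0.1625,0],[0,0,0]],[[-0.32,0.21,0],[0,0,0]],[[-0.3625,0.2375,0],[0,0,0]]]' | sed -n '2p';  python3 -m jog '[[[-0.015,0.01,0],[0,0,0]],[[-0.015,0.01,0],[0,0,0]],[[-0.015,0.01,0],[0,0,0]],[[-0.015,0.01,0],[0,0,0]]]' | sed -n '2p'; python3 - <<'E'
from look import *
c=snap('wrist','wrist7');P=fcloud(c);tops(P,{2:G[2]})
go(.6249,-.161,.034,-8.5)
E
```

```text
ee_pos: [0.5498, 0.0015, 0.0979]
ee_pos: [0.6222, -0.1597, 0.0978]
ee_pos: [0.6245, -0.1589, 0.0982]
2 1021 ztop 0.0555 encl 0.6248 -0.1616 D 0.0328 mean [ 0.6249 -0.161   0.055 ]
t 15.3333 pos [ 0.6248 -0.1587  0.0984] yaw_y -8.51 tilt 0.11
shift [-0.0023  0.0006  0.0644] norm 0.0645
rotvec [-0.0014 -0.0014 -0.0002]
```

View pics/wrist7.png

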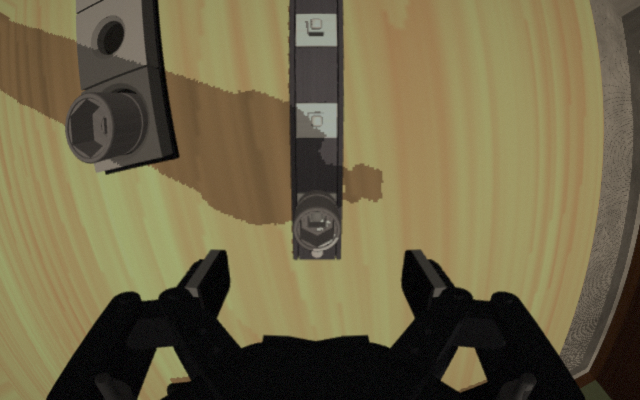

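Socket 2 at (317,228) is centred between the fingers; socket 4 stays upright in its well at (100,128). Now I'll descend and grip.

Converted, 0.064 m / 0.4 = 0.16, 0.058 m / 0.4 = 0.145.

```bash
python3 -m jog '[[[-0.005,0.0013,0.05],[0,0,0]],[[-0.005,0.0013,0.105],[0,0,0]],[[-0.005,0.0013,0.145],[0,0,0]],[[-0.005,0.0013,0.16],[0,0,0]],[[-0.005,0.0013,0.16],[0,0,0]]]' | sed -n '2p;4p'; python3 -m jog '[[[0,0,0],[0,0,0]],[[0,0,0],[0,0,0]]]' |sed -n '2p;4p'; python3 -m jog '[[[0,0,0],[0,0,0]],[[0,0,0],[0,0,0]],[[0,0,0],[0,0,0]],[[0,0,0],[0,0,0]],[[0,0,0],[0,0,0]]]' 0.015 45 | sed -n '2p;4,6p'; python3 -m jog '[[[0,0,0],[0,0,0]],[[0,0,0],[0,0,0]],[[0,0,0],[0,0,0]],[[0,0,0],[0,0,0]]]'| sed -n '2p;4,6p'
```

```text
ee_pos: [0.6242, -0.1618, 0.0332]
ft_force: [-0.3, -0.2, 1.1]
ee_pos: [0.6262, -0.1633, 0.036]
ft_force: [-0.7, 0.3, 0.7]
ee_pos: [0.6258, -0.1634, 0.0356]
ft_force: [-0.0, -0.3, -0.8]
finger_gap: 0.03
gripper_force: 44.5
ee_pos: [0.6258, -0.1634, 0.0355]
ft_force: [-0.8, 0.9, 6.1]
finger_gap: 0.03
gripper_force: 45.3
```

Converted, -0.062 m / 0.4 = -0.155, -0.052 m / 0.4 = -0.13.

```bash
python3 -m jog '[[[0,0,-0.02],[0,0,0]],[[0,0,-0.055],[0,0,0]],[[0,0,-0.095],[0,0,0]],[[0,0,-0.13],[0,0,0]],[[0,0,-0.155],[0,0,0]]]' | tail -3; python3 -m jog '[[[0,0,-0.005],[0,0,0]],[[0,0,-0.005],[0,0,0]],[[0,0,-0.005],[0,0,0]],[[0,0,-0.005],[0,0,0]]]' | tail -3;  python3 -c "
from look import *
go(.4803,.0825,.098,-8.5)"
```

```text
ft_force: [-0.2, 0.8, -1.2]
finger_gap: 0.0299
gripper_force: 44.7
ft_force: [1.5, -0.3, -1.8]
finger_gap: 0.0298
gripper_force: 44.7
t 17.4167 pos [ 0.6248 -0.163   0.0982] yaw_y -8.65 tilt 0.09
shift [ 0.2209 -0.1797  0.0005] norm 0.2848
rotvec [-0.0015 -0.0002 -0.0027]
```

Converted, 0.126 m / 0.4 = 0.315, 0.064 m / 0.4 = 0.16.

```bash
python3 -m jog '[[[0.025,-0.02,0],[0,0,0]],[[0.085,-0.07,0],[0,0,0]],[[0.16,-0.13,0],[0,0,0]],[[0.2375,-0.1925,0],[0,0,0]],[[0.315,-0.255,0],[0,0,0]]]' |sed -n '2p;5p'; python3 -m jog '[[[0.075,-0.0625,0],[0,0,0]],[[0.1425,-0.1175,0],[0,0,0]],[[0.195,-0.16,0],[0,0,0]],[[0.2275,-0.185,0],[0,0,0]],[[0.2375,-0.1925,0],[0,0,0]]]' | sed -n '2p;5p';  python3 -m jog '[[[0,0,0],[0,0,0]],[[0,0,0],[0,0,0]],[[0,0,0],[0,0,0]],[[0,0,0],[0,0,0]]]' | sed -n '2p;5p'; python3 - <<'E'
from look import *
c=snap('wrist','wrist8');P=fcloud(c)
go(.4803,.0825,.0315,-8.5)
m=(P[...,2]>.112)&(P[...,2]<.14)&(np.hypot(P[...,0]-.48,P[...,1]-.085)<.017); print(P[m].min(0),P[m].max(0))
E
```

```text
ee_pos: [0.5413, -0.0215, 0.0983]
finger_gap: 0.03
ee_pos: [0.4788, 0.0858, 0.0984]
finger_gap: 0.03
ee_pos: [0.4823, 0.0808, 0.099]
finger_gap: 0.0296
t 18.6333 pos [0.4822 0.0809 0.099 ] yaw_y -8.78 tilt 0.04
shift [ 0.0014 -0.0022  0.0675] norm 0.0675
rotvec [ 0.0005  0.0005 -0.005 ]
[0.46524922 0.06816542 0.11201303] [0.49693535 0.09809044 0.13984692]
```

View pics/wrist8.png

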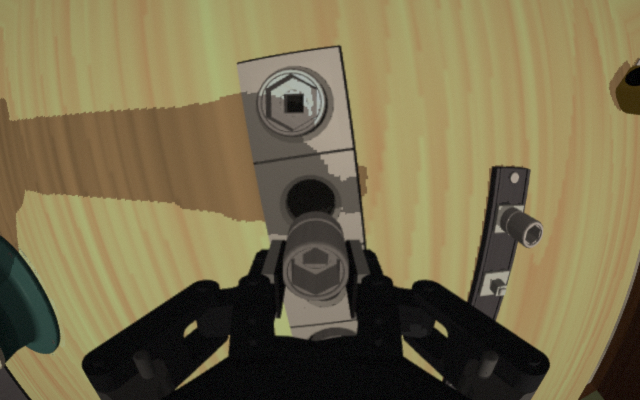

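Socket 2 hangs upright with its rim at (315,270), well 2 is at (312,198), and socket 3 is seated at (293,102). Next I'll compute the offset.

```bash
python3 -c "
from look import *
c=dict(np.load('pics/wrist8.npz'))
print(at(c,315,270,.119),at(c,312,198,.024)); go(.4803,.0825,.0315,-8.5)
print(proj(c,(.4803,.0844,.024),True))"
```

```text
[0.48279881 0.08269251 0.119     ] [0.48163453 0.08900621 0.024     ]
t 18.6333 pos [0.4822 0.0809 0.099 ] yaw_y -8.78 tilt 0.04
shift [ 0.0014 -0.0022  0.0675] norm 0.0675
rotvec [ 0.0005  0.0005 -0.005 ]
[311.18903448 204.1872111 ]
```

Careful with the scale: shifts go in shares of 400 mm and turns go in shares of 2 pi rad. That gives: 0.054 m / 0.4 = 0.135, 0.051 m / 0.4 = 0.1275.

```bash
python3 -m jog '[[[0.0035,-0.0045,0.03],[0,0,0]],[[0.0035,-0.0045,0.07],[0,0,0]],[[0.0035,-0.0045,0.105],[0,0,0]],[[0.0035,-0.0045,0.1275],[0,0,0]],[[0.0035,-0.0045,0.135],[0,0,0]]]' |sed -n '2p;4p'; python3 -m jog '[[[0,0,0.0075],[0,0,0]],[[0,0,0.015],[0,0,0]],[[0,0,0.0225],[0,0,0]],[[0,0,0.0288],[0,0,0]],[[0,0,0.0288],[0,0,0]]]' | sed -n '2p;4p';  python3 -m jog '[[[0,0,0.0018],[0,0,0]],[[0,0,0.0035],[0,0,0]],[[0,0,0.0035],[0,0,0]]]' | sed -n '2p;4p'
```

```text
ee_pos: [0.4795, 0.0829, 0.0437]
ft_force: [0.2, -0.0, -0.9]
ee_pos: [0.4801, 0.0839, 0.0334]
ft_force: [-0.5, -0.1, -1.5]
ee_pos: [0.4802, 0.0839, 0.0322]
ft_force: [-0.2, -0.6, -1.0]
```

Converted, 0.001 m / 0.4 = 0.0025, 0.0005 m / 0.4 = 0.0013.

```bash
python3 -m jog '[[[0,0,0.0013],[0,0,0]],[[0,0,0.0025],[0,0,0]],[[0,0,0.0025],[0,0,0]]]' | sed -n '2p;4p'
```

```text
ee_pos: [0.4802, 0.0839, 0.0314]
ft_force: [-1.1, 0.3, 2.5]
```

Floor contact came at the predicted height, so I'll release and go to socket 1.

Converted, -0.068 m / 0.4 = -0.17, -0.065 m / 0.4 = -0.1625.

```bash
python3 -m jog '[[[0,0,0],[0,0,0]],[[0,0,0],[0,0,0]],[[0,0,0],[0,0,0]],[[0,0,0],[0,0,0]],[[0,0,0],[0,0,0]]]' 0.055| sed -n '2p;4,5p'; python3 -m jog '[[[0,0,-0.025],[0,0,0]],[[0,0,-0.075],[0,0,0]],[[0,0,-0.125],[0,0,0]],[[0,0,-0.1625],[0,0,0]],[[0,0,-0.17],[0,0,0]]]' 0.085 |sed -n '2p;4,5p';python3 -m jog '[[[0,0,0],[0,0,0]],[[0,0,0],[0,0,0]]]'| sed -n '2p'
python3 - <<'E'
from look import *
go(.6545,.0396,.10,-8.5)
c=snap('wrist','wrist9');P=fcloud(c);tops(P,{2:(.4803,.085,.052,.032),3:(.4803,.159,.059,.041),1:G[1]})
E
```

```text
ee_pos: [0.4801, 0.0838, 0.0311]
ft_force: [-0.4, 0.6, -0.6]
finger_gap: 0.0549
ee_pos: [0.4817, 0.0841, 0.1018]
ft_force: [1.3, -0.2, -0.7]
finger_gap: 0.0848
ee_pos: [0.4798, 0.0841, 0.099]
t 20.9667 pos [0.4798 0.0841 0.099 ] yaw_y -8.64 tilt 0.02
shift [-0.0177  0.1794 -0.0011] norm 0.1802
rotvec [-0.0002 -0.0003 -0.0024]
2 1007 ztop 0.0516 encl 0.4807 0.0847 D 0.033 mean [0.4806 0.0857 0.0512]
3 1609 ztop 0.0586 encl 0.4802 0.1585 D 0.0417 mean [0.4799 0.1588 0.0584]
1 434 ztop 0.0511 encl 0.6539 0.0398 D 0.0257 mean [0.6531 0.0406 0.0505]
```

Converted, 0.17 m / 0.4 = 0.425, 0.143 m / 0.4 = 0.3575.

```bash
python3 -m jog '[[[-0.005,0.0625,0],[0,0,0]],[[-0.015,0.1625,0],[0,0,0]],[[-0.025,0.2625,0],[0,0,0]],[[-0.035,0.3575,0],[0,0,0]],[[-0.0425,0.425,0],[0,0,0]]]' |sed -n 2p; python3 -m jog '[[[-0.0025,0.0225,0],[0,0,0]],[[-0.0025,0.0225,0],[0,0,0]],[[-0.0025,0.0225,0],[0,0,0]],[[-0.0025,0.0225,0],[0,0,0]],[[-0.0025,0.0225,0],[0,0,0]]]' |sed -n 2p
python3 - <<'E'
from look import *
c=snap('wrist','wrist10');P=fcloud(c);tops(P,{1:G[1]})
go(.6545,.0396,.033,-8.5)
E
```

```text
ee_pos: [0.6479, 0.0401, 0.0977]
ee_pos: [0.6528, 0.04, 0.0987]
1 700 ztop 0.0515 encl 0.6546 0.0395 D 0.0251 mean [0.6549 0.0404 0.0511]
t 21.9 pos [0.6531 0.0401 0.099 ] yaw_y -8.61 tilt 0.08
shift [-0.0003  0.0015  0.066 ] norm 0.066
rotvec [-0.0012 -0.0006 -0.0019]
```

Converted, 0.066 m / 0.4 = 0.165, 0.06 m / 0.4 = 0.15.

```bash
python3 -m jog '[[[0,0.0025,0.05],[0,0,0]],[[0,0.0025,0.11],[0,0,0]],[[0,0.0025,0.15],[0,0,0]],[[0,0.0025,0.165],[0,0,0]],[[0,0.0025,0.165],[0,0,0]]]' | sed -n '2p;4p'; python3 -m jog '[[[0,0,0],[0,0,0]],[[0,0,0],[0,0,0]]]' |sed -n '2p;4p'; python3 -m jog '[[[0,0,0],[0,0,0]],[[0,0,0],[0,0,0]],[[0,0,0],[0,0,0]],[[0,0,0],[0,0,0]],[[0,0,0],[0,0,0]]]' 0.008 40 | sed -n '2p;4,6p'; python3 -m jog '[[[0,0,0],[0,0,0]],[[0,0,0],[0,0,0]],[[0,0,0],[0,0,0]],[[0,0,0],[0,0,0]]]'| sed -n '2p;4,6p'
```

```text
ee_pos: [0.6538, 0.0392, 0.0315]
ft_force: [-0.4, 0.2, -0.3]
ee_pos: [0.6562, 0.0389, 0.0343]
ft_force: [0.1, 1.0, 0.5]
ee_pos: [0.6555, 0.039, 0.0333]
ft_force: [-0.4, -0.1, 0.8]
finger_gap: 0.0253
gripper_force: 1.3
ee_pos: [0.6555, 0.0389, 0.0334]
ft_force: [-1.5, -0.5, 4.4]
finger_gap: 0.0221
gripper_force: 41.0
```

```bash
python3 -m jog '[[[0,0,-0.02],[0,0,0]],[[0,0,-0.055],[0,0,0]],[[0,0,-0.095],[0,0,0]],[[0,0,-0.13],[0,0,0]],[[0,0,-0.155],[0,0,0]]]' | tail -3; python3 -m jog '[[[0,0,-0.01],[0,0,0]],[[0,0,-0.01],[0,0,0]],[[0,0,-0.01],[0,0,0]],[[0,0,-0.01],[0,0,0]]]' | tail -3;  python3 -c "
from look import *
go(.4803,.0104,.098,-8.5)"
```

```text
ft_force: [-0.3, -0.6, -0.6]
finger_gap: 0.0217
gripper_force: 40.5
ft_force: [-0.7, -0.8, 0.3]
finger_gap: 0.022
gripper_force: 40.5
t 23.9833 pos [0.6547 0.0391 0.0984] yaw_y -8.64 tilt 0.07
shift [-0.0546 -0.1681  0.0007] norm 0.1768
rotvec [-0.0013  0.0002 -0.0025]
```

Converted, -0.158 m / 0.4 = -0.395, -0.135 m / 0.4 = -0.3375.

```bash
python3 -m jog '[[[-0.0225,-0.07,0],[0,0,0]],[[-0.0525,-0.165,0],[0,0,0]],[[-0.0825,-0.255,0],[0,0,0]],[[-0.11,-0.3375,0],[0,0,0]],[[-0.1275,-0.395,0],[0,0,0]]]' |sed -n '2p;5p'; python3 -m jog '[[[-0.01,-0.025,0],[0,0,0]],[[-0.01,-0.025,0],[0,0,0]],[[-0.01,-0.025,0],[0,0,0]],[[-0.01,-0.025,0],[0,0,0]],[[-0.01,-0.025,0],[0,0,0]]]' | sed -n '2p;5p';  python3 - <<'E'
from look import *
c=snap('wrist','wrist11');P=fcloud(c)
go(.4803,.0104,.0293,-8.5)
m=(P[...,2]>.11)&(P[...,2]<.13)&(np.hypot(P[...,0]-.48,P[...,1]-.011)<.013); print(P[m].min(0),P[m].max(0))
E
```

```text
ee_pos: [0.4872, 0.0116, 0.098]
finger_gap: 0.0221
ee_pos: [0.4828, 0.01, 0.0992]
finger_gap: 0.0214
t 24.8667 pos [0.4825 0.01   0.0991] yaw_y -8.62 tilt 0.07
shift [ 0.0001 -0.0023  0.0698] norm 0.0698
rotvec [ 0.0011  0.0005 -0.0022]
[ 0.47082131 -0.00064468  0.11002795] [0.49293193 0.02284059 0.12999018]
```

View pics/wrist11.png

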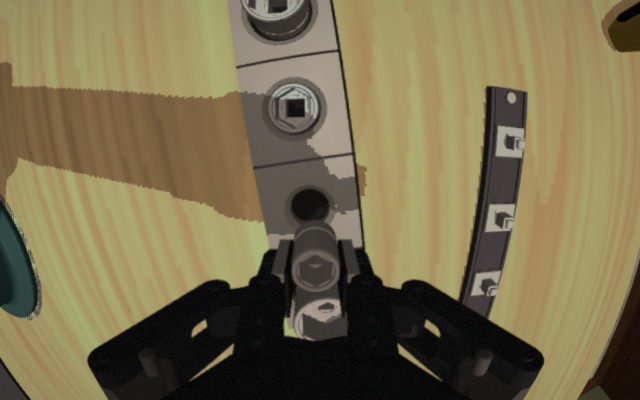

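Socket 1 is upright with its rim at (316,269) and well 1 is at (311,207). It needs about 2 mm towards -x, applied while lowering.

Converted, 0.056 m / 0.4 = 0.14, -0.002 m / 0.4 = -0.005.

```bash
python3 -m jog '[[[0,-0.005,0.03],[0,0,0]],[[0,-0.005,0.07],[0,0,0]],[[0,-0.005,0.1075],[0,0,0]],[[0,-0.005,0.1325],[0,0,0]],[[0,-0.005,0.14],[0,0,0]]]' |sed -n '2p;4p'; python3 -m jog '[[[0,0,0.0075],[0,0,0]],[[0,0,0.015],[0,0,0]],[[0,0,0.0225],[0,0,0]],[[0,0,0.0288],[0,0,0]],[[0,0,0.0288],[0,0,0]]]' | sed -n '2p;4p';  python3 -m jog '[[[0,0,0.0018],[0,0,0]],[[0,0,0.0035],[0,0,0]],[[0,0,0.0035],[0,0,0]]]' | sed -n '2p;4p'
```

```text
ee_pos: [0.4786, 0.0101, 0.0416]
ft_force: [-0.3, 0.5, -1.9]
ee_pos: [0.479, 0.0102, 0.0315]
ft_force: [0.0, -0.2, -0.7]
ee_pos: [0.4791, 0.0102, 0.0303]
ft_force: [0.3, -0.3, -1.0]
```

Converted, 0.001 m / 0.4 = 0.0025, 0.0005 m / 0.4 = 0.0013.

```bash
python3 -m jog '[[[0,0,0.0013],[0,0,0]],[[0,0,0.0025],[0,0,0]],[[0,0,0.0025],[0,0,0]]]' | sed -n '2p;4p'; python3 -m jog '[[[0,0,0.0013],[0,0,0]],[[0,0,0.0013],[0,0,0]]]' | sed -n '2p;4p'
```

```text
ee_pos: [0.4792, 0.0102, 0.0294]
ft_force: [-0.0, -0.0, 2.7]
ee_pos: [0.4792, 0.0102, 0.0293]
ft_force: [-1.5, 0.3, 8.4]
```

Converted, -0.1 m / 0.4 = -0.25, -0.085 m / 0.4 = -0.2125.

```bash
python3 -m jog '[[[0,0,0],[0,0,0]],[[0,0,0],[0,0,0]],[[0,0,0],[0,0,0]],[[0,0,0],[0,0,0]],[[0,0,0],[0,0,0]]]' 0.05| sed -n '2p;4,5p'; python3 -m jog '[[[0,0,-0.025],[0,0,0]],[[0,0,-0.075],[0,0,0]],[[0,0,-0.15],[0,0,0]],[[0,0,-0.2125],[0,0,0]],[[0,0,-0.25],[0,0,0]]]' 0.085 |sed -n '2p;4,5p';python3 -m jog '[[[0,0,0],[0,0,0]],[[0,0,0],[0,0,0]],[[0,0,0],[0,0,0]]]'| sed -n '2p'
python3 - <<'E'
from look import *
c=snap('wrist','wrist12');P=fcloud(c);tops(P,{1:(.4803,.0104,.048,.024),2:(.4803,.085,.052,.032),3:(.4803,.159,.059,.041),4:(.4803,-.0636,.066,.05)})
E
```

```text
ee_pos: [0.479, 0.0102, 0.0286]
ft_force: [-0.4, -0.6, -0.2]
finger_gap: 0.0499
ee_pos: [0.48, 0.0099, 0.1315]
ft_force: [1.1, -0.4, 0.0]
finger_gap: 0.085
ee_pos: [0.4785, 0.0104, 0.1284]
1 518 ztop 0.0476 encl 0.4795 0.0108 D 0.025 mean [0.4795 0.0112 0.0472]
2 780 ztop 0.0517 encl 0.4807 0.0848 D 0.0327 mean [0.4807 0.0846 0.0516]
3 728 ztop 0.0584 encl 0.4802 0.1578 D 0.0415 mean [0.479  0.1486 0.0581]
4 1370 ztop 0.0654 encl 0.4804 -0.0648 D 0.0512 mean [ 0.4806 -0.0626  0.065 ]
```

View pics/wrist12.png

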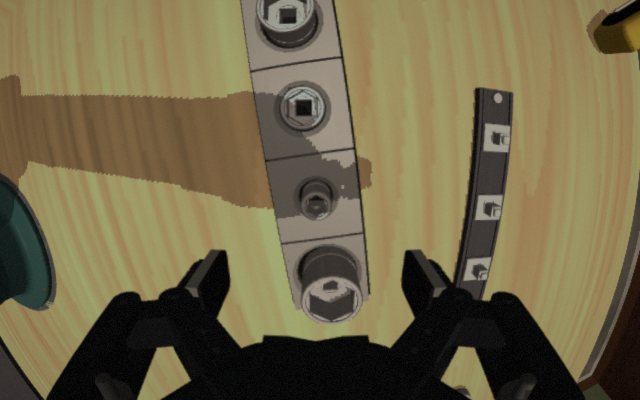

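All four sockets stand seated in their wells, at (287,15), (302,106), (317,200) and (330,295). The rim heights of 47.6, 51.7, 58.4 and 65.4 mm are what they should be on the well floors, so I'm handing the job in.

```bash
python3 -c "
from workcell import job
print(job.hand_in())"
```

```text
the job is handed in; nothing more can be done
None
```

All four sockets stand upright on the floors of their own wells, measured by the wrist camera just before hand-in, the ratchet and spray can were never approached, and the job was handed in at about 27 s of the 93 s; no verdict was returned.

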